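Roll a turned blank into the V-cradle and set it against the stop

TASK

Push the round wooden blank by its side so that it rolls along the bench, up the cradle's low ramp and down into the V, then push it endways along the V until its end touches the red stop, and leave it lying there. Only push it with the fingertips or the outside of the fingers: do not pick it up, carry it, or slide it all the way without rolling. Leave the glue bottle, the wax jar and the wood offcut alone.

Things in the scene. Friction and masses are not known exactly. Their poses are not given: they have to be found in the camera images.
- blank: Loose solid cylinder of pale smooth wood, 48 mm across, 120 mm long, 0.15 kg, dark ring near each end. Origin at its middle on its axis (24 mm up at the start); x along the cylinder, y and z turn as it rolls. Starts 180 to 270 mm from the V on its -y side, within 7 degrees of parallel. Slippery (friction about 0.45, on fingers too): pushed slowly at mid-height by upright fingers it rolls, then coasts a little.
- cradle: Fixed brown wooden V-cradle, 170 mm long (x), 160 across (y). Origin at bench height, middle of the V's bottom line. x along the V to the red stop, y the way the blank rolls in, z up. A blank in the V has its axis at y = 0, 29 mm up; against the stop its middle is at x = +13 mm. At the start its middle is at x = -40 to -20 mm, so rolled straight it enters clear of the stop. The -x end is open.
- crest (a point): Middle of the ramp's top edge, 12 mm high, at y = -17 mm in the cradle. The ramp rises to it from the bench at y = -97 mm (the blank rolls back if let go on it). Beyond it the V's near face falls at 35 degrees to bench height at y = 0; the far face rises at 35 degrees to 32 mm at y = +46 mm, with a flat top to y = +63 mm. Axes as the cradle's.
- stop_face (a point): Point on the V side of the red stop where the middle of the blank's end is to touch: cradle x = +73 mm, y = 0, 29 mm up. The stop is a fixed plate across the V, x = +73 to +85 mm, y = -16 to +59 mm, 46 mm high. Axes as the cradle's.
- glue: Bystander: a white glue bottle with an orange cap, 50 mm in diameter, 130 mm tall, standing. Origin at the centre of its underside.
- wax: Bystander: a grey wax jar with a brass lid, 60 mm in diameter, 42 mm tall, standing. Origin at the centre of its underside.
- offcut: Bystander: a brown block of wood 70 x 45 x 35 mm (x, y, z), lying flat. Origin at the centre of its underside.
Not all that is in view belongs to the job. Of the things like the blank, leave any that is pink or turquoise; of the rest the larger one is meant.

How it is judged:
By the outcome, as a careful person would: the job done as asked, in the order asked, and still so for the second after the job is handed in, with the robot touching nothing.
It also fails if it takes over 56 s, if anything falls off the work surface, if the arm or the gripper's body presses on something with over 40 N, if the wrist force passes 120 N, or if a joint passes its speed limit or range.

ROBOT

A 7-joint arm with a two-finger parallel gripper is mounted at the origin on the work surface. World frame = base frame: x ahead of the robot, y to its left, z up, the work surface at z = 0. Lengths are in m, angles in rad, forces in N, time in s.
With the tool pointing down it reaches from about 0.4 to 0.85 m from the base axis. Payload 10.4 kg.
Tool frame: the origin (TCP) lies between the finger pads; the fingertips stand 17 mm ahead of it and the grasp point (between the pads) lies 2 mm behind it; z points along the fingers, y is the direction in which the jaws open and shut (so a half turn about z gives the same grasp; the last joint's range is limited). The gripper opens to 85 mm and grips with 20 to 120 N. Pads are 22 mm wide; open, the fingers measure 114 mm over their backs; the gripper's body (76 mm by 85 mm) begins 54 mm behind the grasp point. The pads swing forward as they close: fully open they stand 13 mm farther back than shut.
Start: joints at [-1.255, 0.332, -0.065, 1.46, 0.022, 1.35, -0.088], TCP at [0.208, 0.589, 0.248] pointing down, gripper open.
Joint ranges: [-2.6, 2.6], [-0.5, 2.12], [-1.47, 1.34], [0.16, 2.42], [-1.27, 4.41], [0.06, 2.06], [-2.6, 2.6]. Speed limits (rad/s): [2.22, 2.22, 2.79, 2.79, 3.14, 3.14, 3.14].

INTERFACE

Orientations are given as a unit quaternion [x, y, z, w].
In Python, from workcell import manip gives the robot as it stands.
- The arm moves only by the tool jog_arm, never from a script. Its argument "steps" is one flat list of numbers, 5 for each row, row after row: the finger opening in m, from 0 to 0.0854, then the shift along the tool's x, y, z in m, then the turn about the tool's z in rad. In form: [gripper, x, y, z, twist, gripper, x, y, z, twist, ...]. A call has exactly 10 rows; each row is the pose to reach, as a shift and turn from the pose commanded when the call began, along the tool's axes at that moment; what a row does not reach only later rows make up. A row lasts 1/10 s, in which the tool goes at most 50 mm and 8.59 degrees, less where a joint would pass 70% of its speed; a pose out of reach is approached as far as the arm can. A call with a gripper value outside its range is refused whole. The fingers move at their own pace and stop on an object; "grip_force" is the grip in N (left out, the last holds). Time passes only in rows, so rows that repeat a pose let the fingers close, or fill a call up. It gives the time, the measured TCP pose, the force and the opening at its end, in the units of the state.
- manip.get_obs(): the state, without advancing time (a new reading comes with each control period).
- manip.camera(name): name is "scene" or "top" or "wrist"; returns (picture, depth): 400x640x3 uint8, red, green, blue; 400x640 float32, m along the optical axis (not along the pixel's ray), 0 where there is no reading.
- manip.calibration(name): a dict with "mtx" (3x3 intrinsics, pixels), "world_to_cam" (4x4, takes a point from world to camera coordinates). Camera axes: x right, y down, z forward; pixel columns grow to the right and rows downward; lengths in m; the calibration is good to about 2 mm. A picture is of the moment at which its call begins: read the wrist's pose just before it. calibration takes no time and is no camera call; for the wrist camera it gives the pose at the moment of the call.
- manip.hand_in(): hands the job in, once; it reports no verdict.
The state is a dict: "clock": time; "joint_pos": joint angles; "joint_velocities": joint speeds; "tau": joint torques, N m; "position": TCP position; "ee_rot": TCP orientation; "ft_force": force on the tool from outside, world axes, zero at the start; "torque": the same for the moment, N m; "grip_width": opening from 0.0 (shut) to 1.0 (fully open).
Only numpy, scipy, OpenCV 4.12 (cv2) and the standard library are available. Lean on these libraries where they do the work, as an engineer would, in place of code of your own. Each camera call takes 0.05 s, during which the arm holds its last target.

## Working session

There is one attempt and no reset: what is moved stays moved. The work goes in short steps, Python scripts to look and compute and a tool call to move; the robot and the scene stay as the last step left them, time stands still between calls to the robot, and variables do not carry over. Pictures are saved under pics/ and viewed, and the job is handed in when it is done.

Besides the shell and the picture viewer there is one more tool, called as a command line: name --argument value ..., lists and objects as JSON in quotes. jog_arm: Moves the arm, as the interface text tells. Its arguments: {"type":"object","properties":{"steps":{"type":"array"},"grip_force":{"type":"number"}},"required":["steps"]}

```bash
ls; mkdir -p pics; cat > h.py <<'E'
from workcell import manip
import numpy as np, cv2
def snap(n,f):
    cal=manip.calibration(n); p,d=manip.camera(n); cv2.imwrite('pics/'+f+'.png',p[:,:,::-1]); np.savez('pics/'+f+'.npz',p=p,d=d,K=cal['mtx'],T=cal['world_to_cam']); return p,d,cal
def cloud(f):
    z=np.load('pics/'+f+'.npz'); p,d,K,T=z['p'],z['d'],z['K'],z['T']
    v,u=np.mgrid[:400,:640]; c=np.stack([(u-K[0,2])/K[0,0]*d,(v-K[1,2])/K[1,1]*d,d],-1)
    Ti=np.linalg.inv(T); w=c@Ti[:3,:3].T+Ti[:3,3]; w[d==0]=np.nan
    return p,w
E
python3 - <<'E'
from h import *
snap('top','top0'); snap('scene','scene0')
o=manip.get_obs(); print(o['clock'],o['position'],o['ee_rot'],o['ft_force'],o['grip_width'])
E
```

```text
pics
0.1 [0.20758343 0.58919283 0.24761122] [ 1.68564079e-01  9.85690498e-01 -6.18566614e-04 -1.03451098e-04] [-0.24016743 -0.3689923  -0.48083009] 0.9958347929635409
```

View pics/top0.png

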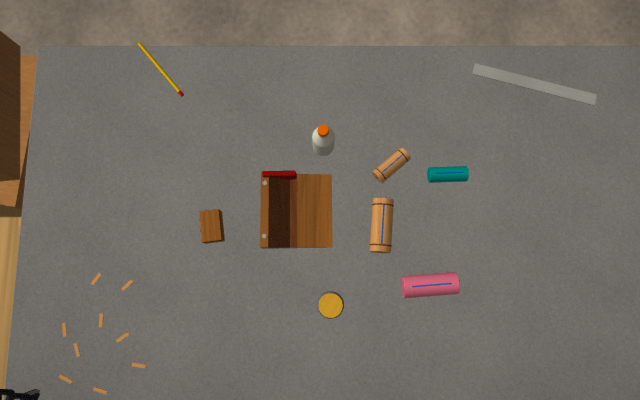

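View pics/scene0.png

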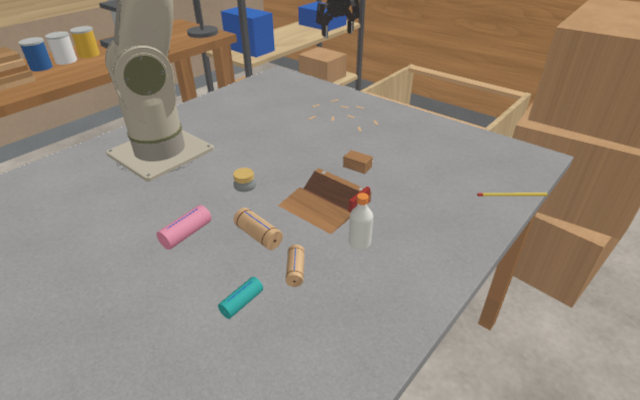

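The top view shows the blank, the larger pale cylinder, at about (381,225). The cradle is at (262–332, 172–248), with its red stop at (278,174). A smaller pale decoy is at (391,165), the glue at (323,140), the wax at (330,305) and the offcut at (211,226).

```bash
python3 - <<'E'
from h import *
p,w=cloud('top0')
np.set_printoptions(precision=4,suppress=True)
for n,(u,v) in dict(blank=(378,225),stop=(280,175),crL=(265,240),rampmid=(315,210),glue=(323,130),wax=(330,305),off=(211,226),small=(391,165),bench=(360,280)).items(): print(n,w[v,u])
hsv=cv2.cvtColor(p,cv2.COLOR_RGB2HSV)
def reg(u0,u1,v0,v1,zmin,zmax=1):
    s=np.zeros((400,640),bool); s[v0:v1,u0:u1]=1
    return s&(w[...,2]>zmin)&(w[...,2]<zmax)
m=reg(360,402,190,260,.012); q=w[m]
r=cv2.minAreaRect((q[:,:2]*1000).astype(np.float32)); print('blank',m.sum(),r,cv2.boxPoints(r),q[:,2].max())
m=reg(255,340,165,255,.006); q=w[m]
r=cv2.minAreaRect((q[:,:2]*1000).astype(np.float32)); print('cradle',r,cv2.boxPoints(r))
# wood of cradle by saturation
s=np.zeros((400,640),bool); s[165:255,255:340]=1
m=s&(hsv[...,1]>80); q=w[m];q=q[np.isfinite(q[:,0])]
r=cv2.minAreaRect((q[:,:2]*1000).astype(np.float32)); print('cradle sat',r,cv2.boxPoints(r))
m=reg(255,310,165,182,.042); q=w[m]; r=cv2.minAreaRect((q[:,:2]*1000).astype(np.float32)); print('stop',m.sum(),r,q[:,2].max())
for n,a in dict(glue=(305,340,120,160),wax=(312,348,288,322),small=(368,414,145,185),off=(195,228,205,246)).items():
    q=w[reg(*a,.012)]; r=cv2.minAreaRect((q[:,:2]*1000).astype(np.float32)); print(n,r,q[:,2].max())
# V profile row
for u in range(255,340,4): print(u,w[215,u])
E
```

```text
blank [ 0.5038 -0.0624  0.0493]
stop [0.6177 0.1544 0.0425]
crL [0.4726 0.1862 0.0363]
rampmid [0.5434 0.0766 0.0078]
glue [0.6939 0.0577 0.1332]
wax [0.3319 0.0434 0.0393]
off [0.5039 0.3061 0.0366]
small [ 0.6416 -0.0958  0.0373]
bench [ 0.3852 -0.0247  0.0002]
blank 1164 ((505.79669189453125, -71.90856170654297), (47.672176361083984, 119.96575927734375), 85.89036560058594) [[444.2598 -91.3847]
 [563.9172 -99.982 ]
 [567.3336 -52.4324]
 [447.6762 -43.8351]] 0.05441655831775716
cradle ((546.3950805664062, 117.18295288085938), (195.82298278808594, 194.0767059326172), 1.9431397914886475) [[445.2495 210.8456]
 [451.8302  16.8804]
 [647.5406  23.5204]
 [640.96   217.4855]]
cradle sat ((547.4022216796875, 121.00289154052734), (178.63153076171875, 165.15274047851562), 0.8073208332061768) [[456.9318 202.3126]
 [459.2589  37.1763]
 [637.8726  39.6932]
 [635.5456 204.8295]]
stop 178 ((620.6248168945312, 157.59861755371094), (11.802127838134766, 74.13310241699219), 0.2959108352661133) 0.05145021262854277
glue ((692.6787109375, 57.94036865234375), (44.39590835571289, 49.60478973388672), 4.1383
[... 304 characters left out ...]
125, 308.4602966308594), (70.53118896484375, 46.41740417480469), 7.547799587249756) 0.04222140971143107
255 [0.5332 0.2143 0.0005]
259 [0.5329 0.205  0.002 ]
263 [0.5292 0.1925 0.0291]
267 [0.5287 0.1832 0.0324]
271 [0.53   0.1752 0.0232]
275 [0.5297 0.166  0.0251]
279 [0.5303 0.1575 0.0202]
283 [0.5315 0.1492 0.0118]
287 [0.5326 0.1407 0.0037]
291 [0.532  0.1313 0.0075]
295 [0.5314 0.122  0.0116]
299 [0.5318 0.113  0.0088]
303 [0.5318 0.1039 0.0089]
307 [0.5313 0.0947 0.012 ]
311 [0.5324 0.0858 0.0039]
315 [0.5324 0.0767 0.004 ]
319 [ 0.5332  0.0676 -0.0023]
323 [0.5323 0.0583 0.0045]
327 [0.5327 0.0492 0.0013]
331 [0.5325 0.04   0.0025]
335 [0.5325 0.0308 0.0024]
339 [0.5327 0.0216 0.0007]
```

```bash
cat >> h.py <<'E'
def ray(f,u,v,z):
    k=np.load('pics/'+f+'.npz'); K,T=k['K'],k['T']; Ti=np.linalg.inv(T)
    d=Ti[:3,:3]@np.array([(u-K[0,2])/K[0,0],(v-K[1,2])/K[1,1],1]); o=Ti[:3,3]
    return o+d*(z-o[2])/d[2]
def tool(target,yaw_deg):
    "shift in tool axes and twist to reach world target with tool-y yaw"
    from scipy.spatial.transform import Rotation as R
    o=manip.get_obs(); r=R.from_quat(o['ee_rot']); M=r.as_matrix()
    s=M.T@(np.array(target)-o['position']); y0=np.degrees(np.arctan2(M[1,1],M[0,1]))
    t=(y0-yaw_deg+180)%360-180
    print('shift',s.round(4),'twist',round(np.radians(t),4),'yaw now',round(y0,2),'tilt z',M[:,2].round(4),'pos',o['position'].round(4),'clk',round(o['clock'],2),'grip',round(o['grip_width'],3),'F',o['ft_force'].round(2))
E
python3 - <<'E'
from h import *
p,w=cloud('top0'); print(p[210,255:340:3].tolist())
np.set_printoptions(precision=4,suppress=True)
g=p.astype(float)
def fit(name,u0,u1,rows,z,ch=None):
    pts=[]
    for v in rows:
        row=g[v,u0:u1]; d=np.abs(np.diff(row,axis=0)).sum(1); i=d.argmax()
        a=d[max(0,i-1):i+2]; u=u0+i+.5+ (np.arange(max(0,i-1),max(0,i-1)+len(a))-i)@a/a.sum()
        pts.append(ray('top0',u,v,z)[:2])
    pts=np.array(pts); m,c=np.polyfit(pts[:,0],pts[:,1],1); print(name,'y at x=.54',m*.54+c,'yaw',np.degrees(np.arctan(m)),'res',np.std(pts[:,1]-m*pts[:,0]-c))
fit('ramp foot',325,340,range(182,244),0)
fit('crest',285,303,range(185,244),.012)
fit('top outer',255,265,range(184,244),.032)
fit('blank -y edge',384,400,range(205,245),.024)
fit('blank +y edge',362,376,range(205,245),.024)
def fitv(name,v0,v1,cols,z):
    pts=[]
    for u in cols:
        d=np.abs(np.diff(g[v0:v1,u],axis=0)).sum(1); i=d.argmax(); pts.append(ray('top0',u,v0+i+.5,z)[:2])
    pts=np.array(pts); m,c=np.polyfit(pts[:,1],pts[:,0],1); print(name,'x at y=.137',m*.137+c,'mean',pts.mean(0),'yaw',-np.degrees(np.arctan(m)))
fitv('cradle -x end',238,256,range(300,328),0.006)
fitv('cradle +x end',166,184,range(302,328),0.006)
fitv('stop -x face top',174,184,range(268,292),0.046)
fitv('blank +x',190,206,range(376,388),.024)
fitv('blank -x',244,260,range(374,386),.024)
tool([.508,-.145,.20],-4.1)
E
```

```text
[[118, 115, 110], [115, 113, 106], [132, 82, 32], [132, 81, 36], [130, 81, 35], [54, 30, 14], [51, 27, 6], [54, 33, 24], [49, 30, 13], [51, 27, 12], [49, 29, 14], [53, 29, 16], [96, 52, 25], [87, 46, 20], [117, 73, 33], [118, 74, 33], [123, 77, 28], [116, 73, 30], [123, 75, 36], [123, 77, 35], [113, 71, 31], [130, 81, 36], [130, 83, 37], [136, 83, 39], [131, 80, 35], [132, 82, 35], [123, 118, 112], [118, 115, 109], [122, 118, 112]]
ramp foot y at x=.54 0.038664629409249855 yaw 0.3381565626839665 res 0.00016195006201299305
crest y at x=.54 0.13467394302126034 yaw 0.6068605468683779 res 0.00021470809220647765
top outer y at x=.54 0.1987062877438006 yaw 0.4948846640419869 res 0.0012320336468709845
blank -y edge y at x=.54 -0.09108052370168665 yaw 4.677668040032566 res 0.005149616143313222
blank +y edge y at x=.54 -0.05154437967102719 yaw -4.817103681463267 res 0.0005413283351237782
cradle -x end x at y=.137 0.45814714764363923 mean [0.458  0.0799] yaw -0.15439123251125159
cradle +x end x at y=.137 0.6298401878366827 mean [0.6289 0.0779] yaw -0.8949276222066174
stop -x face top x at y=.137 0.6137714119523079 mean [0.6149 0.1552] yaw -3.413922398831658
blank +x x at y=.137 0.5788760957114985 mean [ 0.5548 -0.0739] yaw -6.521018176329297
blank -x x at y=.137 0.3674999176461661 mean [ 0.4513 -0.0674] yaw 22.30199988439235
shift [-0.5273 -0.5926  0.0484] twist 1.3036 yaw now 70.59 tilt z [-0.0004 -0.0012 -1.    ] pos [0.2076 0.5892 0.2476] clk 0.1 grip 0.996 F [-0.24 -0.37 -0.48]
```

jog_arm --steps '[0.085, -0.527, -0.593, 0.048, 1.304, 0.085, -0.527, -0.593, 0.048, 1.304, 0.085, -0.527, -0.593, 0.048, 1.304, 0.085, -0.527, -0.593, 0.048, 1.304, 0.085, -0.527, -0.593, 0.048, 1.304, 0.085, -0.527, -0.593, 0.048, 1.304, 0.085, -0.527, -0.593, 0.048, 1.304, 0.085, -0.527, -0.593, 0.048, 1.304, 0.085, -0.527, -0.593, 0.048, 1.304, 0.085, -0.527, -0.593, 0.048, 1.304]'

```text
clock: 1.1
position: [0.3966, 0.1254, 0.218]
ee_rot: [0.733, 0.68, 0.0, -0.0]
ft_force: [0.4, 0.7, 0.7]
grip_width: 0.994
```

```bash
python3 - <<'E'
from h import *
tool([.508,-.145,.15],-4.5)
E
```

```text
shift [-0.2612  0.1316  0.0678] twist 0.0028 yaw now -4.34 tilt z [ 1.e-04  6.e-04 -1.e+00] pos [0.3966 0.1254 0.218 ] clk 1.1 grip 0.994 F [0.42 0.74 0.72]
```

jog_arm --steps '[0.085, -0.261, 0.132, 0.068, 0, 0.085, -0.261, 0.132, 0.068, 0, 0.085, -0.261, 0.132, 0.068, 0, 0.085, -0.261, 0.132, 0.068, 0, 0.085, -0.261, 0.132, 0.068, 0, 0.085, -0.261, 0.132, 0.068, 0, 0.085, -0.261, 0.132, 0.068, 0, 0.085, -0.261, 0.132, 0.068, 0, 0.085, -0.261, 0.132, 0.068, 0, 0.085, -0.261, 0.132, 0.068, 0]'

```text
clock: 2.1
position: [0.5094, -0.1408, 0.1505]
ee_rot: [0.731, 0.682, 0.001, -0.0]
ft_force: [0.3, -0.1, -0.7]
grip_width: 0.996
```

```bash
python3 - <<'E'
from h import *
snap('scene','scene1'); snap('wrist','wrist1')
tool([.508,-.145,.045],-4.5)
E
```

```text
shift [-0.0042 -0.0013  0.1055] twist 0.0086 yaw now -4.01 tilt z [ 0.001   0.0011 -1.    ] pos [ 0.5095 -0.141   0.1506] clk 2.2 grip 0.996 F [ 0.75  0.97 -0.35]
```

View pics/scene1.png

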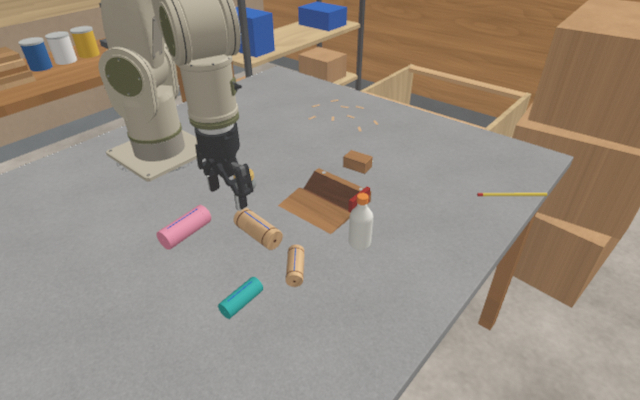

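View pics/wrist1.png

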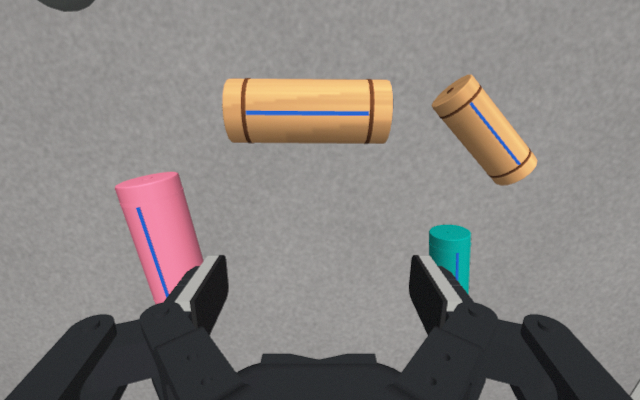

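The wrist view shows the blank at (308,110), parallel to the jaws. The finger pads at (208,285) and (430,285) are clear of the pink cylinder at (160,235), the turquoise one at (450,255) and the decoy at (485,130).

```bash
python3 - <<'E'
from h import *
np.set_printoptions(precision=4,suppress=True)
p,w=cloud('wrist1')
from h import manip
o=manip.get_obs()
for a in [(170,230,250,320),(405,470,250,320)]:
    u0,u1,v0,v1=a; q=w[v0:v1,u0:u1].reshape(-1,3); q=q[(q[:,2]>.1)]
    print(len(q),q[:,2].min(),np.percentile(q[:,2],[1,5,20]),q.min(0),q.max(0))
for uv in [(222,258),(218,280),(413,258),(418,275),(200,270),(440,270)]: print(uv,w[uv[1],uv[0]])
q=w[70:150,215:400].reshape(-1,3); q=q[q[:,2]>.02]; r=cv2.minAreaRect((q[:,:2]*1000).astype(np.float32)); print(r,cv2.boxPoints(r))
E
```

```text
2922 0.14652347162044427 [0.1486 0.1519 0.1594] [ 0.4542 -0.1504  0.1465] [ 0.4714 -0.1252  0.1962]
2973 0.14675334954447428 [0.1486 0.1521 0.1596] [ 0.5505 -0.1562  0.1468] [ 0.5667 -0.1311  0.1964]
(222, 258) [ 0.4676 -0.1296  0.1505]
(218, 280) [ 0.4685 -0.1339  0.1617]
(413, 258) [ 0.5531 -0.1363  0.1493]
(418, 275) [ 0.5528 -0.1398  0.158 ]
(200, 270) [ 0.4632 -0.1271  0.1646]
(440, 270) [ 0.5595 -0.1339  0.1646]
((507.00665283203125, -73.19113159179688), (47.911048889160156, 120.32492065429688), 86.26400756835938) [[ 445.4111  -93.1756]
 [ 565.4803 -101.0159]
 [ 568.6022  -53.2066]
 [ 448.533   -45.3664]]
```

jog_arm --steps '[0.085, 0, -0.001, 0.04, 0, 0.085, 0, -0.001, 0.08, 0, 0.085, 0, -0.001, 0.11, 0, 0.085, 0, -0.001, 0.125, 0, 0.085, 0, -0.001, 0.128, 0, 0.085, 0, -0.001, 0.128, 0, 0.085, 0.004, -0.001, 0.128, 0, 0.085, 0.008, -0.001, 0.128, 0, 0.085, 0.012, -0.001, 0.128, 0, 0.085, 0.016, -0.001, 0.128, 0]'

```text
clock: 3.2
position: [0.5098, -0.1257, 0.0225]
ee_rot: [0.732, 0.681, 0.0, 0.0]
ft_force: [0.1, -0.7, 0.3]
grip_width: 0.992
```

```bash
python3 - <<'E'
from h import *
tool([.510,-.085,.022],-4.0)
E
```

```text
shift [ 0.0406 -0.0027  0.0006] twist -0.0017 yaw now -4.1 tilt z [ 8.e-04  3.e-04 -1.e+00] pos [ 0.5098 -0.1257  0.0225] clk 3.2 grip 0.992 F [ 0.07 -0.66  0.29]
```

jog_arm --steps '[0.085, 0.003, 0, 0, 0, 0.085, 0.006, 0, 0, 0, 0.085, 0.009, 0, 0, 0, 0.085, 0.012, 0, 0, 0, 0.085, 0.015, 0, 0, 0, 0.085, 0.018, 0, 0, 0, 0.085, 0.021, 0, 0, 0, 0.085, 0.024, 0, 0, 0, 0.085, 0.027, 0, 0, 0, 0.085, 0.03, 0, 0, 0]'

```text
clock: 4.2
position: [0.5116, -0.0961, 0.0221]
ee_rot: [0.732, 0.681, 0.0, -0.0]
ft_force: [0.4, 1.0, -0.6]
grip_width: 0.991
```

```bash
python3 - <<'E'
from h import *
snap('top','top2')
tool([.510,-.085,.022],-4.0)
p,w=cloud('top2'); m=(w[...,2]>.012)&(w[...,0]>.43)&(w[...,0]<.58)&(w[...,1]<.03)&(w[...,1]>-.15)
cv2.imwrite('pics/top2c.png',cv2.resize(p[140:280,240:440,::-1],None,fx=4,fy=4))
E
```

```text
shift [ 0.0104 -0.0025  0.0001] twist -0.0016 yaw now -4.09 tilt z [-0.e+00  4.e-04 -1.e+00] pos [ 0.5117 -0.0956  0.022 ] clk 4.25 grip 0.998 F [-0.23  0.77 -0.39]
```

View pics/top2c.png

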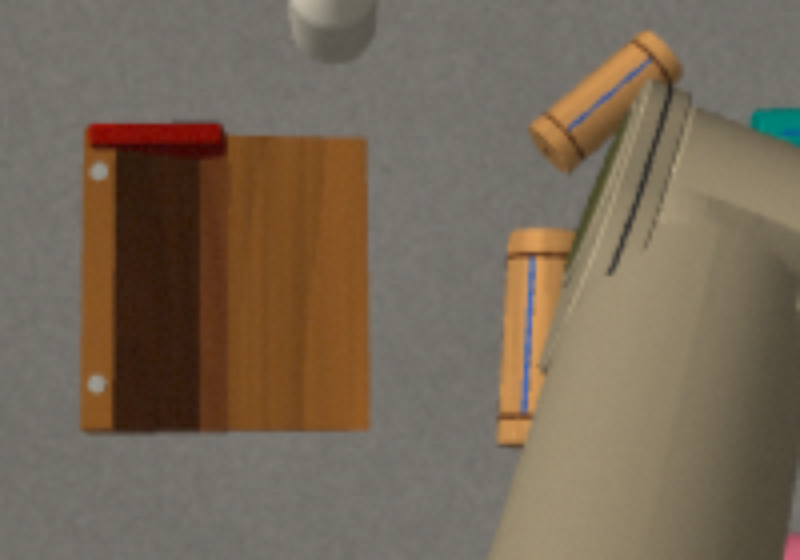

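The blank has moved about 13 mm and its blue line has shifted to its front side, so it's rolling. I'll keep going and straighten it to the cradle as it rolls.

jog_arm --steps '[0.085, 0.003, 0, 0, -0.003, 0.085, 0.006, 0, 0, -0.007, 0.085, 0.009, 0, 0, -0.011, 0.085, 0.012, 0, 0, -0.015, 0.085, 0.015, 0, 0, -0.019, 0.085, 0.018, 0, 0, -0.023, 0.085, 0.021, 0, 0, -0.027, 0.085, 0.024, 0, 0, -0.031, 0.085, 0.027, 0, 0, -0.035, 0.085, 0.03, 0, 0, -0.039]'

```text
clock: 5.25
position: [0.5138, -0.0662, 0.0221]
ee_rot: [0.719, 0.695, 0.0, -0.0]
ft_force: [0.4, -0.4, -0.4]
grip_width: 0.995
```

jog_arm --steps '[0.085, 0.003, 0, 0, -0.003, 0.085, 0.006, 0, 0, -0.007, 0.085, 0.009, 0, 0, -0.011, 0.085, 0.012, 0, 0, -0.015, 0.085, 0.015, 0, 0, -0.019, 0.085, 0.018, 0, 0, -0.023, 0.085, 0.021, 0, 0, -0.027, 0.085, 0.024, 0, 0, -0.031, 0.085, 0.027, 0, 0, -0.035, 0.085, 0.03, 0, 0, -0.039]'

```text
clock: 6.25
position: [0.5148, -0.0363, 0.0221]
ee_rot: [0.705, 0.709, 0.0, -0.0]
ft_force: [-0.3, -0.8, 0.5]
grip_width: 0.998
```

```bash
python3 - <<'E'
from h import *
snap('top','top3');snap('wrist','wrist3')
tool([.515,.085,.022],0.4)
p,w=cloud('top3')
a=cv2.resize(p[140:280,240:440,::-1],None,fx=2,fy=2); b=cv2.imread('pics/wrist3.png')[:280]
cv2.imwrite('pics/c3.png',np.vstack([np.pad(a,((0,0),(0,240),(0,0))),b]))
E
```

```text
shift [1.209e-01 1.000e-03 1.000e-04] twist -0.0002 yaw now 0.39 tilt z [-0.e+00  3.e-04 -1.e+00] pos [ 0.5148 -0.0359  0.0221] clk 6.35 grip 0.995 F [-1.45 -0.81 -0.18]
```

View pics/c3.png

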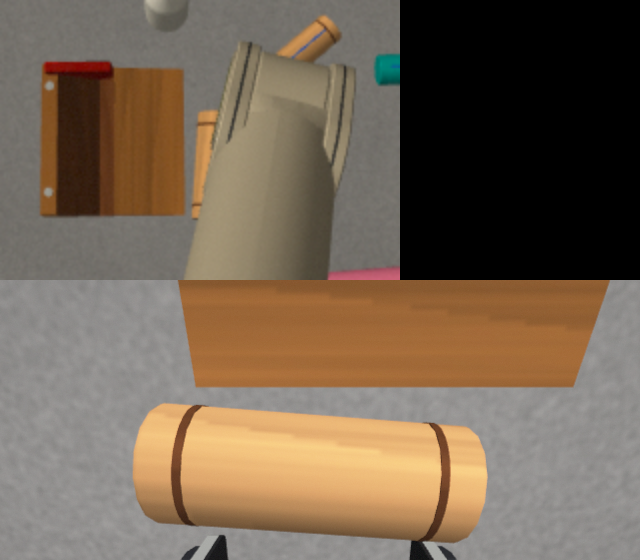

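The blank is rolling ahead of the fingers and still about 2.5° skewed, with its −x end leading. The ramp will press it back onto both fingers, so I'll continue.

jog_arm --steps '[0.085, 0.003, 0, 0, 0, 0.085, 0.006, 0, 0, 0, 0.085, 0.009, 0, 0, 0, 0.085, 0.012, 0, 0, 0, 0.085, 0.015, 0, 0, 0, 0.085, 0.018, 0, 0, 0, 0.085, 0.021, 0, 0, 0, 0.085, 0.024, 0, 0, 0, 0.085, 0.027, 0, 0, 0, 0.085, 0.03, 0, 0, 0]'

```text
clock: 7.35
position: [0.5146, -0.0062, 0.0221]
ee_rot: [0.705, 0.709, 0.0, -0.0]
ft_force: [0.3, -0.5, 0.2]
grip_width: 0.995
```

jog_arm --steps '[0.085, 0.003, 0, 0, 0, 0.085, 0.006, 0, 0, 0, 0.085, 0.009, 0, 0, 0, 0.085, 0.012, 0, 0, 0, 0.085, 0.015, 0, 0, 0, 0.085, 0.018, 0, 0, 0, 0.085, 0.021, 0, 0, 0, 0.085, 0.024, 0, 0, 0, 0.085, 0.027, 0, 0, 0, 0.085, 0.03, 0, 0, 0]'

```text
clock: 8.35
position: [0.5144, 0.0238, 0.0221]
ee_rot: [0.705, 0.709, -0.0, -0.0]
ft_force: [-0.1, -1.0, 0.1]
grip_width: 0.99
```

```bash
python3 - <<'E'
from h import *
snap('top','top4');snap('wrist','wrist4')
tool([.515,.085,.022],0.4)
p,w=cloud('top4')
a=cv2.resize(p[140:280,240:440,::-1],None,fx=2,fy=2); b=cv2.imread('pics/wrist4.png')[:300]
cv2.imwrite('pics/c4.png',np.vstack([np.pad(a,((0,0),(0,240),(0,0))),b]))
E
```

```text
shift [0.0608 0.001  0.0001] twist -0.0003 yaw now 0.38 tilt z [-1.e-04  4.e-04 -1.e+00] pos [0.5144 0.0242 0.022 ] clk 8.45 grip 0.996 F [0.37 0.06 0.16]
```

View pics/c4.png

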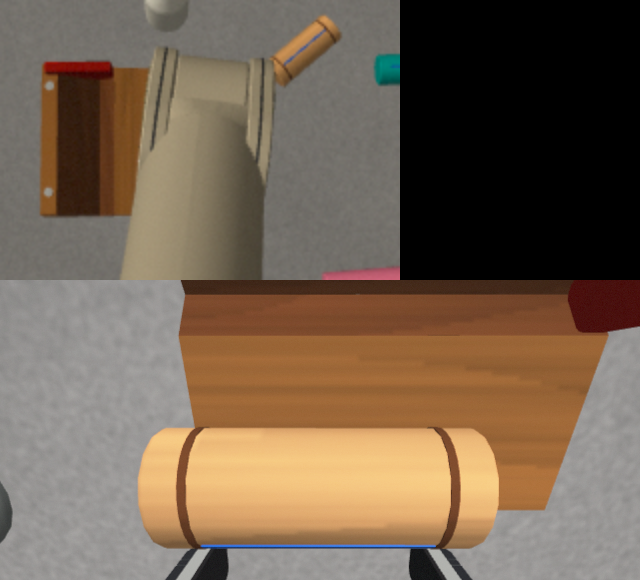

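The blank is now flush on both fingers, square to the cradle and on the ramp. I'll push it over the crest.

jog_arm --steps '[0.085, 0.003, 0, -0.001, 0, 0.085, 0.006, 0, -0.001, 0, 0.085, 0.009, 0, -0.001, 0, 0.085, 0.012, 0, -0.002, 0, 0.085, 0.015, 0, -0.002, 0, 0.085, 0.018, 0, -0.002, 0, 0.085, 0.021, 0, -0.003, 0, 0.085, 0.024, 0, -0.003, 0, 0.085, 0.027, 0, -0.003, 0, 0.085, 0.03, 0, -0.003, 0]'

```text
clock: 9.45
position: [0.5142, 0.0538, 0.0251]
ee_rot: [0.705, 0.709, 0.0, -0.0]
ft_force: [-1.0, -1.0, 1.3]
grip_width: 0.999
```

jog_arm --steps '[0.085, 0.003, 0, 0, 0, 0.085, 0.006, 0, 0, 0, 0.085, 0.009, 0, 0, 0, 0.085, 0.012, 0, 0, 0, 0.085, 0.015, 0, 0, 0, 0.085, 0.018, 0, 0, 0, 0.085, 0.021, 0, 0, 0, 0.085, 0.024, 0, 0, 0, 0.085, 0.027, 0, 0, 0, 0.085, 0.03, 0, 0, 0]'

```text
clock: 10.45
position: [0.514, 0.0839, 0.0251]
ee_rot: [0.705, 0.709, 0.0, -0.0]
ft_force: [0.1, -0.7, -0.6]
grip_width: 0.996
```

jog_arm --steps '[0.085, 0.003, 0, 0, 0, 0.085, 0.006, 0, 0, 0, 0.085, 0.006, 0, 0, 0, 0.085, 0.006, 0, 0, 0, 0.085, 0.006, 0, 0, 0, 0.085, 0.006, 0, 0, 0, 0.085, 0.006, 0, 0, 0, 0.085, 0.006, 0, 0, 0, 0.085, 0.006, 0, 0, 0, 0.085, 0.006, 0, 0, 0]'

```text
clock: 11.45
position: [0.514, 0.0895, 0.0251]
ee_rot: [0.705, 0.709, 0.0, -0.0]
ft_force: [-0.1, -0.0, 0.8]
grip_width: 0.994
```

```bash
python3 - <<'E'
from h import *
snap('top','top5');snap('wrist','wrist5')
tool([.515,.085,.022],0.4)
p,w=cloud('top5')
a=cv2.resize(p[140:280,240:440,::-1],None,fx=2,fy=2); b=cv2.imread('pics/wrist5.png')[:300]
cv2.imwrite('pics/c5.png',np.vstack([np.pad(a,((0,0),(0,240),(0,0))),b]))
E
```

```text
shift [-0.0045  0.001   0.0031] twist -0.0009 yaw now 0.35 tilt z [ 0.e+00  1.e-04 -1.e+00] pos [0.514  0.0895 0.0251] clk 11.55 grip 0.998 F [-0.14 -0.38  0.49]
```

View pics/c5.png

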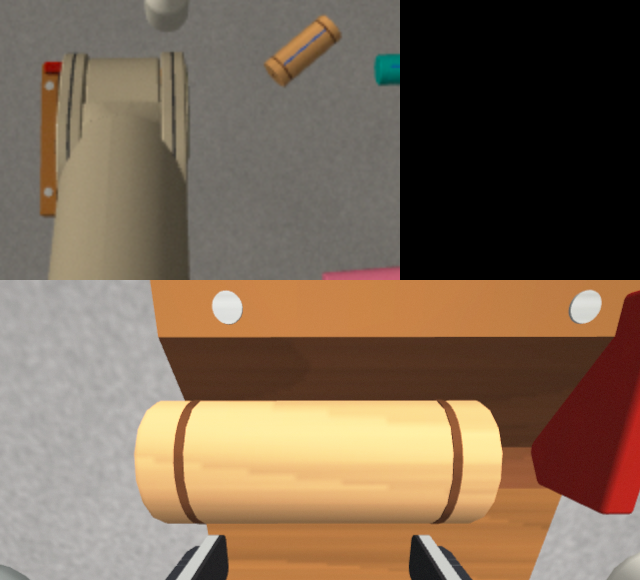

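The wrist view shows the blank at (318,460 in the composite) lying along the V, with a gap to the fingers and clear of the red stop. I'll check its pose numerically.

```bash
python3 - <<'E'
from h import *
p,w=cloud('wrist5')
m=np.zeros((400,640),bool); m[115:250,130:505]=1
h=cv2.cvtColor(p,cv2.COLOR_RGB2HSV); m&=(h[...,2]>190)&(h[...,1]>50)
q=w[m]; q=q[np.isfinite(q[:,0])]
print(m.sum(),q.min(0),q.max(0),np.percentile(q,[1,99],axis=0))
# circle fit in yz
from scipy.optimize import least_squares
t=q[(q[:,0]>.47)&(q[:,0]<.55)]
r=least_squares(lambda c:np.hypot(t[:,1]-c[0],t[:,2]-c[1])-.024,[.136,.029],loss='soft_l1',f_scale=.002); print(r.x)
tool([.43,.136,.15],0.4)
E
```

```text
36557 [ 0.42218949  0.10102454 -0.00150584] [0.60356837 0.15820975 0.05587936] [[0.45583308 0.12340287 0.03277896]
 [0.57216563 0.15759802 0.0546441 ]]
[0.13380893 0.02971715]
shift [ 0.047  -0.0837 -0.1249] twist -0.0009 yaw now 0.35 tilt z [ 0.e+00  1.e-04 -1.e+00] pos [0.514  0.0895 0.0251] clk 11.55 grip 0.998 F [-0.14 -0.38  0.49]
```

The axis is at y≈0.134 and 29.7 mm up, so the blank is seated in the V, with its middle at cradle x≈−28 mm. Next I'll back off, rise, close the fingers and go round to the −x end.

jog_arm --steps '[0.085, -0.02, 0, 0, 0, 0.085, -0.025, 0, -0.02, 0, 0.085, -0.025, 0, -0.06, 0, 0.085, -0.025, 0, -0.1, 0, 0.0, -0.025, 0, -0.125, 0, 0.0, -0.01, -0.04, -0.125, 0, 0.0, 0.02, -0.08, -0.125, 0, 0.0, 0.046, -0.099, -0.125, 0, 0.0, 0.046, -0.099, -0.125, 0, 0.0, 0.046, -0.099, -0.125, 0]'

```text
clock: 12.55
position: [0.4146, 0.1353, 0.1503]
ee_rot: [0.704, 0.71, 0.0, -0.0]
ft_force: [0.1, 0.1, 0.1]
grip_width: -0.0
```

```bash
python3 - <<'E'
from h import *
snap('wrist','wrist6');snap('scene','scene6')
tool([.415,.136,.038],0.4)
p,w=cloud('wrist6')
h=cv2.cvtColor(p,cv2.COLOR_RGB2HSV); m=(w[...,2]>.035)&(w[...,2]<.06)&(h[...,2]>170)&(h[...,1]>50)&(w[...,1]>.1)&(w[...,1]<.155)&(w[...,0]>.43)
q=w[m]; print(len(q)); 
if len(q): print(np.percentile(q,[.5,99.5],axis=0))
m=(w[...,2]>.1); q=w[m]; print('tip',np.percentile(q[:,2],[0,1]),q.min(0),q.max(0))
E
```

```text
shift [ 0.0018 -0.0004  0.1122] twist -0.0022 yaw now 0.27 tilt z [ 3.e-04 -1.e-04 -1.e+00] pos [0.4153 0.1342 0.1502] clk 12.65 grip 0.002 F [ 0.16 -0.28 -0.31]
6981
[[0.45475561 0.12238649 0.04033237]
 [0.62588239 0.15487014 0.05501026]]
tip [0.13820098 0.14747765] [0.35267929 0.12254621 0.13820098] [0.47698112 0.15567163 0.22957778]
```

View pics/wrist6.png

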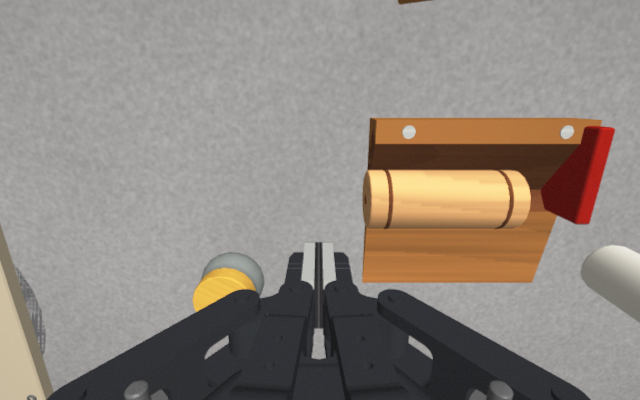

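View pics/scene6.png

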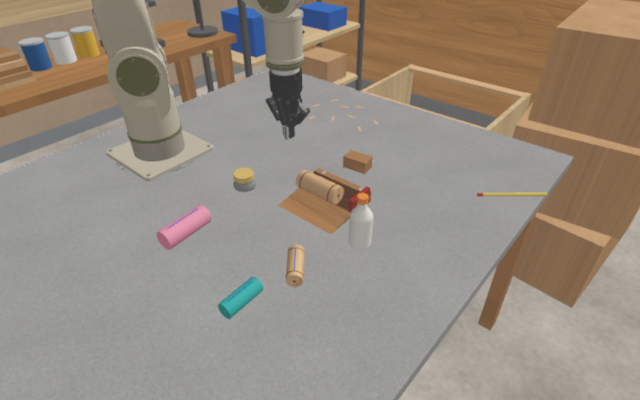

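The blank lies in the V with its −x end at (370,198), and the wax jar at (228,285) is clear. The shut gripper's linkage spreads wide, so I'll check its height against the top of the blank.

```bash
python3 - <<'E'
from h import *
p,w=cloud('wrist6')
m=(w[...,2]>.1)
for a,b in [(0,10),(10,16),(16,20),(20,30),(30,40),(40,50),(50,70)]:
    s=m&(abs(w[...,0]-.4153)*1000>=a)&(abs(w[...,0]-.4153)*1000<b); z=w[s]
    if len(z): print(a,b,len(z),(np.percentile(z[:,2],[0,2])-.150).round(4), 'y',(z[:,1].min()-.134).round(3),(z[:,1].max()-.134).round(3))
E
```

```text
0 10 10224 [-0.0118 -0.0054] y -0.011 0.021
10 16 5540 [-0.0093 -0.0008] y 0.007 0.021
16 20 1533 [0.0243 0.0267] y 0.005 0.022
20 30 5440 [0.0262 0.0302] y -0.009 0.015
30 40 8905 [0.0293 0.0358] y -0.009 0.014
40 50 6488 [0.0418 0.0474] y -0.002 0.015
50 70 3198 [0.0545 0.058 ] y 0.01 0.016
```

jog_arm --steps '[0.0, 0.001, -0.001, 0.04, 0, 0.0, 0.001, -0.001, 0.08, 0, 0.0, 0.001, -0.001, 0.1, 0, 0.0, 0.001, -0.001, 0.109, 0, 0.0, 0.001, -0.001, 0.11, 0, 0.0, 0.001, 0.005, 0.11, 0, 0.0, 0.001, 0.009, 0.11, 0, 0.0, 0.001, 0.013, 0.11, 0, 0.0, 0.001, 0.016, 0.11, 0, 0.0, 0.001, 0.019, 0.11, 0]'

```text
clock: 13.65
position: [0.4342, 0.1362, 0.0404]
ee_rot: [0.705, 0.709, 0.0, -0.0]
ft_force: [-0.3, 0.1, -0.5]
grip_width: -0.002
```

```bash
python3 - <<'E'
from h import *
tool([.48,.136,.040],0.4)
E
```

```text
shift [-0.0004  0.0458  0.0004] twist -0.001 yaw now 0.34 tilt z [ 5.e-04  5.e-04 -1.e+00] pos [0.4342 0.1362 0.0404] clk 13.65 grip -0.002 F [-0.26  0.1  -0.48]
```

Pushing 30 mm now at 30 mm/s, then I'll look.

jog_arm --steps '[0.0, 0, 0.003, 0, 0, 0.0, 0, 0.006, 0, 0, 0.0, 0, 0.009, 0, 0, 0.0, 0, 0.012, 0, 0, 0.0, 0, 0.015, 0, 0, 0.0, 0, 0.018, 0, 0, 0.0, 0, 0.021, 0, 0, 0.0, 0, 0.024, 0, 0, 0.0, 0, 0.027, 0, 0, 0.0, 0, 0.03, 0, 0]'

```text
clock: 14.65
position: [0.464, 0.1362, 0.0401]
ee_rot: [0.705, 0.709, 0.0, -0.0]
ft_force: [-0.8, 0.3, -0.5]
grip_width: 0.002
```

```bash
python3 - <<'E'
from h import *
snap('wrist','wrist7');snap('scene','scene7')
tool([.48,.136,.040],0.4)
b=cv2.imread('pics/scene7.png'); a=cv2.resize(b[140:240,260:400],None,fx=4,fy=4); cv2.imwrite('pics/s7.png',a)
E
```

```text
shift [-0.0003  0.0157  0.0002] twist -0.0011 yaw now 0.34 tilt z [ 6.e-04  0.e+00 -1.e+00] pos [0.4643 0.1362 0.0402] clk 14.75 grip 0.002 F [ 0.13  0.26 -0.25]
```

View pics/wrist7.png

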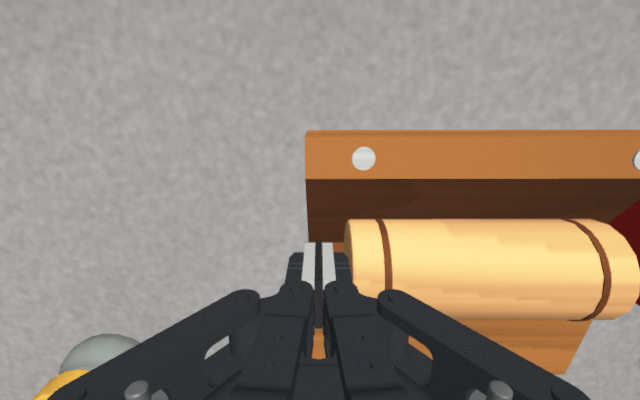

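View pics/s7.png

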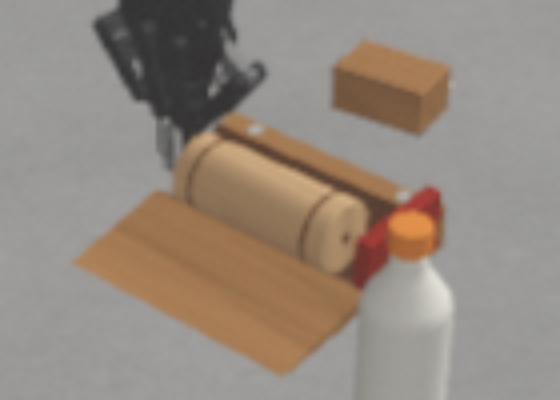

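The fingers are on the blank's end at (347,265), and the scene view shows a gap still to close before the red stop. I'll continue more slowly and watch the force.

jog_arm --steps '[0.0, 0, 0.002, 0, 0, 0.0, 0, 0.004, 0, 0, 0.0, 0, 0.006, 0, 0, 0.0, 0, 0.008, 0, 0, 0.0, 0, 0.009, 0, 0, 0.0, 0, 0.01, 0, 0, 0.0, 0, 0.011, 0, 0, 0.0, 0, 0.0115, 0, 0, 0.0, 0, 0.012, 0, 0, 0.0, 0, 0.012, 0, 0]'

```text
clock: 15.75
position: [0.4758, 0.1363, 0.0401]
ee_rot: [0.705, 0.709, 0.0, 0.0]
ft_force: [-0.7, 0.6, -0.3]
grip_width: -0.001
```

jog_arm --steps '[0.0, 0, 0.0003, 0, 0, 0.0, 0, 0.0006, 0, 0, 0.0, 0, 0.0009, 0, 0, 0.0, 0, 0.0012, 0, 0, 0.0, 0, 0.0015, 0, 0, 0.0, 0, 0.0018, 0, 0, 0.0, 0, 0.002, 0, 0, 0.0, 0, 0.002, 0, 0, 0.0, 0, 0.002, 0, 0, 0.0, 0, 0.002, 0, 0]'

```text
clock: 16.75
position: [0.4778, 0.1363, 0.0401]
ee_rot: [0.705, 0.709, 0.0, 0.0]
ft_force: [-0.3, 0.5, 0.3]
grip_width: 0.001
```

jog_arm --steps '[0.0, 0, 0.0003, 0, 0, 0.0, 0, 0.0006, 0, 0, 0.0, 0, 0.0009, 0, 0, 0.0, 0, 0.0012, 0, 0, 0.0, 0, 0.0015, 0, 0, 0.0, 0, 0.0018, 0, 0, 0.0, 0, 0.002, 0, 0, 0.0, 0, 0.002, 0, 0, 0.0, 0, 0.002, 0, 0, 0.0, 0, 0.002, 0, 0]'

```text
clock: 17.75
position: [0.4798, 0.1363, 0.0401]
ee_rot: [0.705, 0.709, 0.0, 0.0]
ft_force: [-0.6, -0.0, -0.3]
grip_width: 0.0
```

```bash
python3 - <<'E'
from h import *
snap('wrist','wrist8');snap('scene','scene8')
tool([.48,.136,.040],0.4)
b=cv2.imread('pics/scene8.png'); a=cv2.resize(b[150:220,280:380],None,fx=7,fy=7,interpolation=cv2.INTER_CUBIC); cv2.imwrite('pics/s8.png',a)
E
```

```text
shift [-0.0003  0.0002  0.0001] twist -0.001 yaw now 0.34 tilt z [ 1.e-04  1.e-04 -1.e+00] pos [0.4798 0.1363 0.0401] clk 17.85 grip -0.001 F [-0.83  1.09 -0.98]
```

View pics/s8.png

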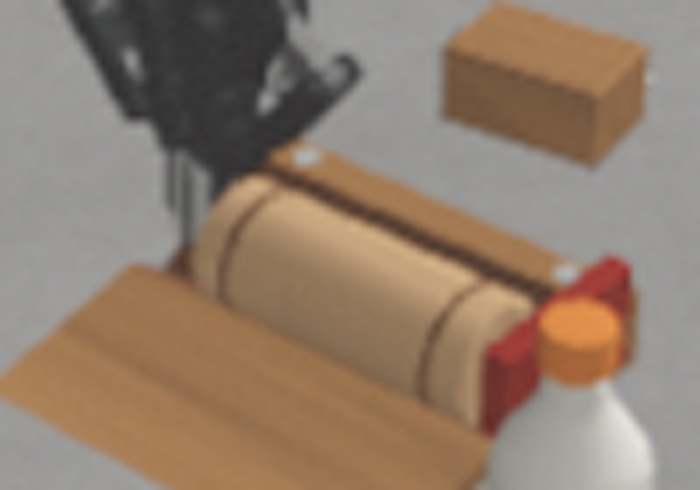

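The blank's end is at or very near the stop, about (490,370), but the force hasn't risen. I'll creep on until it does.

jog_arm --steps '[0.0, 0, 0.0003, 0, 0, 0.0, 0, 0.0006, 0, 0, 0.0, 0, 0.0009, 0, 0, 0.0, 0, 0.0012, 0, 0, 0.0, 0, 0.0015, 0, 0, 0.0, 0, 0.0015, 0, 0, 0.0, 0, 0.0015, 0, 0, 0.0, 0, 0.0015, 0, 0, 0.0, 0, 0.0015, 0, 0, 0.0, 0, 0.0015, 0, 0]'

```text
clock: 18.85
position: [0.4813, 0.1363, 0.0401]
ee_rot: [0.705, 0.709, 0.0, 0.0]
ft_force: [0.4, -0.8, -0.2]
grip_width: -0.002
```

jog_arm --steps '[0.0, 0, 0.0003, 0, 0, 0.0, 0, 0.0006, 0, 0, 0.0, 0, 0.0009, 0, 0, 0.0, 0, 0.0012, 0, 0, 0.0, 0, 0.0015, 0, 0, 0.0, 0, 0.0015, 0, 0, 0.0, 0, 0.0015, 0, 0, 0.0, 0, 0.0015, 0, 0, 0.0, 0, 0.0015, 0, 0, 0.0, 0, 0.0015, 0, 0]'

```text
clock: 19.85
position: [0.4824, 0.1364, 0.04]
ee_rot: [0.705, 0.709, -0.0, -0.0]
ft_force: [-6.2, -0.9, 3.0]
grip_width: 0.002
```

```bash
python3 - <<'E'
from h import *
snap('wrist','wrist9')
tool([.48,.136,.040],0.4)
E
```

```text
shift [-0.0003 -0.0025  0.    ] twist -0.0009 yaw now 0.35 tilt z [-5.e-04  1.e-04 -1.e+00] pos [0.4825 0.1363 0.04  ] clk 19.9 grip -0.0 F [-5.83  0.41  3.78]
```

View pics/wrist9.png

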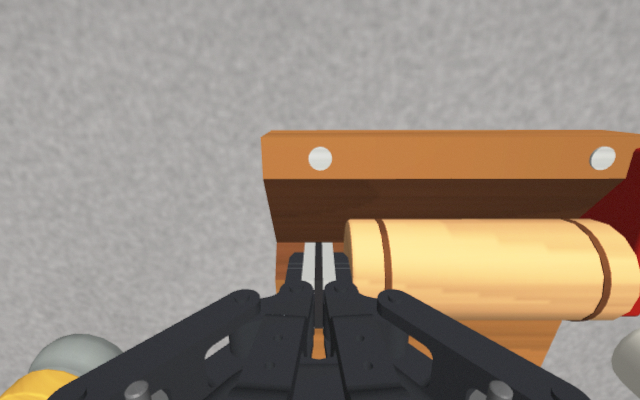

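The force rose to about 6 N, so the blank is against the stop. I'll retract straight back gently, then rise and look.

jog_arm --steps '[0.0, 0, -0.001, 0, 0, 0.0, 0, -0.002, 0, 0, 0.0, 0, -0.004, 0, 0, 0.0, 0, -0.008, 0, 0, 0.0, 0, -0.014, 0, 0, 0.0, 0, -0.022, 0, 0, 0.0, 0, -0.03, 0, 0, 0.0, 0, -0.045, 0, 0, 0.0, 0, -0.055, 0, 0, 0.0, 0, -0.055, -0.02, 0]'

```text
clock: 20.9
position: [0.4246, 0.1354, 0.0585]
ee_rot: [0.705, 0.71, -0.002, -0.001]
ft_force: [-0.0, -0.7, 0.1]
grip_width: 0.002
```

jog_arm --steps '[0.0, 0, 0, -0.04, 0, 0.0, 0, 0, -0.08, 0, 0.0, 0, 0, -0.12, 0, 0.0, 0, 0, -0.15, 0, 0.0, 0, 0, -0.15, 0, 0.0, 0, 0, -0.15, 0, 0.0, 0, 0, -0.15, 0, 0.0, 0, 0, -0.15, 0, 0.0, 0, 0, -0.15, 0, 0.0, 0, 0, -0.15, 0]'

```text
clock: 21.9
position: [0.4275, 0.1358, 0.2096]
ee_rot: [0.705, 0.709, -0.0, -0.0]
ft_force: [-0.4, 0.2, 0.7]
grip_width: 0.0
```

```bash
python3 - <<'E'
from h import *
snap('wrist','wrist10');snap('scene','scene10');snap('top','top10')
tool([.48,.136,.040],0.4)
b=cv2.imread('pics/scene10.png')[130:290,200:400]; t=cv2.imread('pics/top10.png')[120:270,190:390]; w=cv2.imread('pics/wrist10.png')[80:300,240:640]
f=lambda x,s:cv2.resize(x,None,fx=s,fy=s,interpolation=cv2.INTER_CUBIC)
cv2.imwrite('pics/c10.png',np.hstack([f(b,2),f(t,2)[:, :,:] if 0 else np.pad(f(t,2),((0,20),(0,0),(0,0)))])); cv2.imwrite('pics/w10.png',f(w,2))
E
```

```text
shift [-0.0002  0.0524  0.1699] twist -0.0011 yaw now 0.34 tilt z [-3.e-04 -2.e-04 -1.e+00] pos [0.4277 0.1359 0.2099] clk 22.05 grip 0.001 F [-0.    0.22  0.55]
```

View pics/c10.png

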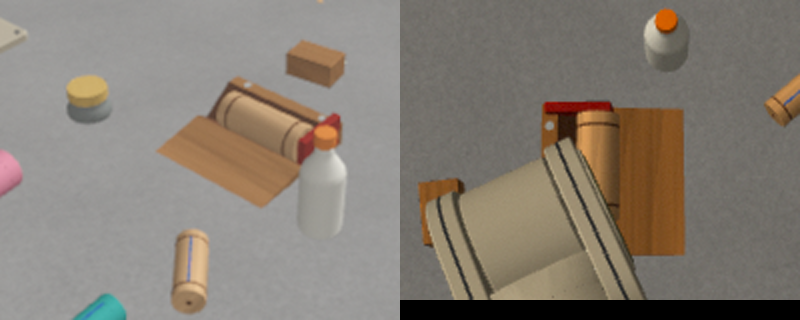

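View pics/w10.png

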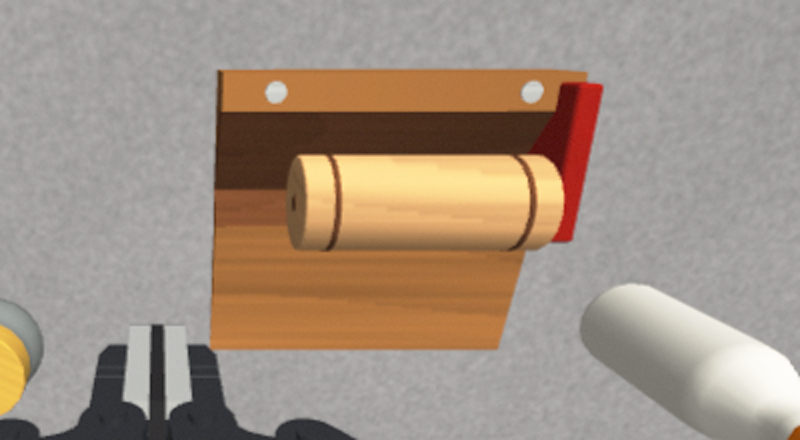

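```bash
python3 - <<'E'
from h import *
from scipy.optimize import least_squares
p,w=cloud('wrist10'); h=cv2.cvtColor(p,cv2.COLOR_RGB2HSV)
m=np.zeros((400,640),bool); m[155:208,380:528]=1
m&=(h[...,2]>180)&(w[...,2]>.03)&(w[...,2]<.062)
q=w[m]; print(len(q),'x range',np.percentile(q[:,0],[.5,99.5]))
for a,b in [(.50,.53),(.54,.57),(.575,.605)]:
    t=q[(q[:,0]>a)&(q[:,0]<b)]
    r=least_squares(lambda c:np.hypot(t[:,1]-c[0],t[:,2]-c[1])-.024,[.136,.029],loss='soft_l1',f_scale=.002); print(a,len(t),r.x)
h=(h[...,0]<8)|(h[...,0]>172); r=h&(p[...,0]>90)&(p[...,1]<50)&(w[...,2]>.02)&(w[...,0]>.58)&(w[...,0]<.66); s=w[r]; print('red',len(s),np.percentile(s,[2,98],axis=0))
E
```

```text
4810 x range [0.49718955 0.61584239]
0.5 1129 [0.13353723 0.02969576]
0.54 1271 [0.1338334  0.02965458]
0.575 1161 [0.13404692 0.02967825]
red 824 [[0.61626993 0.12269486 0.03830969]
 [0.6263431  0.19291028 0.04795217]]
```

The blank's +x end (0.616) meets the stop face (0.616). It sits level, with its axis 29.7 mm up and parallel to the V. Handing in.

```bash
python3 - <<'E'
from h import *
print(manip.hand_in())
E
```

```text
the job is handed in; nothing more can be done
None
```

The blank is lying in the V with its end against the red stop, and I handed the job in at about 22 s; no verdict was reported.

- **Rolling in:** I pushed the blank from the side with the open fingertips and turned it square to the cradle on the way. It rolled up the ramp, over the crest and down into the V.
- **Pushing to the stop:** I went round to the −x end with the fingers shut and pushed the blank along the V until the force rose to about 6 N. I then drew straight back and rose clear.

**Last checks:**
- The blank's end and the stop face both measured x ≈ 0.616 m.
- The axis was level at 29.7 mm up, against 29 mm expected.
- The axis measured y ≈ 0.134 m and the V line from the top view about 0.136 m. That 2 mm difference is within the stated calibration accuracy.
- The last pictures show the glue, wax and offcut standing where they were, judged by eye rather than measured again.
- The gripper touched nothing, with the force reading about zero.

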